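# Load the fuller cartridge cassette

### The job

One of the two closed cassettes on the mat is full and the other nearly used up, and only their weight tells. Lift the one nearer the robot clear of the mat for a moment to feel its weight and put it back where it stood, then do the same with the other, and slide the heavier one into the module's port until both spring catches snap in and hold it, pushing no harder than the catches need, because the sprung connector behind must not be rammed. The lighter one must end standing where it was on the mat; leave the bottle, vial rack and wrench alone.

Things in the scene. Friction and masses are not known exactly. Their poses are not given: they have to be found in the camera images.
- cassette_near: Closed grey plastic cassette on the mat, the one nearer the robot (smaller x): 130 mm long (its x, along world y within 20 degrees), 50 wide (y), 60 high; same end for end. Origin: centre of underside. Grip the flat-sided middle 66 mm across the width, in the upper 35 mm to stay above the port's guides. 0.2 to 0.5 kg; contents at its middle rattle 2 mm.
- cassette_far: The other cassette, farther from the robot (larger x), alike in every visible way; either may be the heavier, by at least 0.15 kg. On both, each side has two upright grooves 5 mm deep, from 16 to 32 mm behind either end, for the port's catches.
- mat: Black rubber mat fixed on the bench under the two cassettes, 300 x 200 x 5 mm (x, y, z). Origin: centre of its underside.
- mouth (a point): Middle of the port's threshold, on the aluminium deck's surface, 8 mm above the bench. +x points into the port, the way the cassette slides in lengthwise; y across; z up. Port: tunnel 53 mm wide, 64 mm high, its roof's top 70 mm above the deck. The deck is 85 mm wide, from x = -170 mm. Flared guides on it, 12 mm high: 78 mm apart at x = -53 mm, 55 mm at the mouth.
- module: Grey instrument with the port in front. Origin: bench level under the mouth; same axes as mouth. Its case begins at x = 62 mm, is 270 mm wide (y -105 to 165), 195 mm high with its top rails. Two ramped spring catches in the port let the cassette in against 1 to 4 N. Latched, its centre is at x = -33 to -21 mm: the depth differs by module, unmeasured: feel it.
- connector_block (a joint): Sprung connector deep in the port, pushed in by the cassette's leading end: 0 = free, grows as pushed (m), 1.5 N per mm. First touched 4.5 mm before the latched position; the catches snap in at 5 to 6 mm (about 8 N on top of the sliding drag, which grows if the cassette is borne down on); it then rests at about 4.5 mm, pressing the cassette back on the catches. Over 10 mm (15 N) is ramming.
- catch_l (a joint): Left (+y) spring catch inside the port's side wall: 0 = sprung in, also when it has dropped into the cassette's groove; about 3.5 mm (0.0035) while the cassette's end pushes it aside.
- catch_r (a joint): Right (-y) spring catch, likewise.
- bottle: Bystander: small glass solvent bottle with blue cap, 56 mm across, 105 mm high, beyond the mat. Origin: centre of its underside.
- vial_rack: Bystander: white vial rack, 50 x 100 mm, 44 mm high with its vials, on the far side of the deck. Origin: centre of its underside.
- wrench: Bystander: steel wrench 130 mm long lying flat between robot and deck.

How it is judged:
By the outcome, as a careful person would: the job done as asked, in the order asked, and still so for the second after the job is handed in, with the robot touching nothing.
It also fails if it takes over 72 s, if anything falls off the work surface, if the arm or the gripper's body presses on something with over 40 N, if the wrist force passes 120 N, or if a joint passes its speed limit or range.

### The arm

A 6-joint arm with a two-finger parallel gripper is mounted at the origin on the work surface. World frame = base frame: x ahead of the robot, y to its left, z up, the work surface at z = 0. Lengths are in m, angles in degrees, forces in N, time in s.
With the tool pointing down it reaches from about 0.375 to 0.9 m from the base axis. Payload 3.1 kg.
Tool frame: the origin (TCP) lies on the centre line of the jaws, within the pads' length; the fingertips stand 8 mm ahead of it and the grasp point (between the pads) lies 11 mm behind it; z points along the fingers, y is the line along which they close (so a half turn about z gives the same grasp; the last joint's range is limited). The gripper opens to 87 mm and grips with 3 to 60 N. Pads are 19 mm wide; open, the fingers measure 117 mm over their backs; the gripper's body (75 mm by 190 mm) begins 51 mm behind the grasp point.
Start: joints at [-10.227, 30.224, 82.088, -0, 67.689, -10.227], TCP at [0.625, 0, 0.231] pointing down, gripper open.
Joint ranges: [-176.69, 176.69], [-43.24, 126.21], [12.49, 139.97], [-82, 262], [0, 151.66], [-163.58, 163.58]. Speed limits (degrees/s): [159.86, 159.86, 180, 180, 180, 180].

### API

Orientations are given as a 3x3 rotation matrix whose columns are the frame's x, y, z axes.
In Python, from station import manip gives the robot as it stands. The module is installed in compiled form; this text tells all that it offers.
- The arm moves only by the tool jog_arm, never from a script. Its argument "steps" is a list of rows, each a list of 3 entries, a list of its own where there are three numbers: the shift along the tool's x, y, z scaled (see below), then the turn, a rotation vector about the tool's x, y, z scaled (see below), then the closure, from 0 (fully open) to 1 (shut). In form: [[[x, y, z], [rx, ry, rz], gripper], ...]. A call has 1 to 10 rows; each row is the pose to reach, as a shift and turn from the pose commanded when the call began, along the tool's axes at that moment; what a row does not reach only later rows make up. The controller multiplies each number of a shift by 25 cm and each number of a turn by 60 degrees. A row lasts 1/10 s, in which the tool goes at most 50 mm and 8.59 degrees, less where a joint would pass 70% of its speed; a pose out of reach is approached as far as the arm can. A call with a number of a shift or a turn outside -1 to 1 is refused whole. A call with a gripper value outside its range is refused whole. The fingers move at their own pace and stop on an object; "force" is the grip in N (left out, the last holds). Time passes only in rows, so rows that repeat a pose let the fingers close. It gives the time, the measured TCP pose, the force, the opening and the grip force at its end, in the units of the state.
- manip.get_state(): the state, without advancing time (a new reading comes with each control period).
- manip.snapshot(name): name is "scene" or "side" or "wrist"; returns (picture, depth): 400x640x3 uint8, blue, green, red; 400x640 float32, m along the optical axis (not along the pixel's ray), 0 where there is no reading.
- manip.camera_model(name): a dict with "fx", "fy", "cx", "cy" (pixels), "view" (4x4, takes a point from world to camera coordinates). Camera axes: x right, y down, z forward; pixel columns grow to the right and rows downward; lengths in m; the calibration is good to about 2 mm. A picture is of the moment at which its call begins: read the wrist's pose just before it. camera_model takes no time and is no camera call; for the wrist camera it gives the pose at the moment of the call.
- manip.close_job(): hands the job in; it is judged then, once.
Trained networks look in the newest picture that a camera, given by its name, has taken for a name from the list of things; names that differ only in an ending like _2 or _b are one class to them, and where a whole thing is asked for, a point or a joint stands for the part that bears it (a point fixed in the world has none). Each returns a list of dicts, best first, with "conf" (0 to 1); they miss things now and then, are a little off and sometimes report something else, mostly with a low value. They report only what shows in the picture. A call takes as long as a camera call.
- manip.search_frame(camera, thing): "box" ([centre column, centre row, width, height] in pixels, round what is visible of it).
- manip.cut_out(camera, thing): "mask" (400x640 bool, what is visible of it) and "box" ([centre column, centre row, width, height] in pixels, round what is visible of it).
The state is a dict: "t": time; "joints": joint angles; "qd": joint speeds; "joint_torque": joint torques, N m; "position": TCP position; "ee_rot": TCP orientation; "contact_force": force on the tool from outside, world axes, zero at the start; "torque": the same for the moment, N m; "gripper_width": opening from 0.0 (shut) to 1.0 (fully open); "grip_force": force on a finger pad.
Only numpy, scipy, OpenCV 4.12 (cv2) and the standard library are available. Lean on these libraries where they do the work, as an engineer would, in place of code of your own. Each camera call takes 0.05 s, during which the arm holds its last target. There are 200 camera calls.

## Working session

There is one attempt and no reset: what is moved stays moved. The work goes in short steps, Python scripts to look and compute and a tool call to move; the robot and the scene stay as the last step left them, time stands still between calls to the robot, and variables do not carry over. Pictures are saved under pics/ and viewed, at most 10 in all, crops included, and the job is handed in when it is done.

Besides the shell and the picture viewer there is one more tool, called after "Emit:" as name(argument=value, ...), one argument or row to a line, values as JSON. jog_arm: Moves the arm, as the interface text tells. Its arguments: {"type":"object","properties":{"steps":{"type":"array"},"force":{"type":"number"}},"required":["steps"]}

```bash
mkdir -p pics; cat > h.py <<'E'
import numpy as np, cv2
from station import manip
def pts(cam, mask, depth, m):
    v,u=np.nonzero(mask&(depth>0)); d=depth[v,u]
    p=np.c_[(u-m['cx'])/m['fx']*d,(v-m['cy'])/m['fy']*d,d,np.ones(len(d))]
    return (np.linalg.inv(m['view'])@p.T).T[:,:3]
def cloud(cam):
    m=manip.camera_model(cam); im,d=manip.snapshot(cam); return im,d,m
E
python3 - <<'E'
from h import *
s=manip.get_state(); print({k:np.round(v,3).tolist() for k,v in s.items()})
ims=[]
for c in ["scene","side"]:
    im,d,m=cloud(c); ims.append(im)
    print(c,np.round(np.linalg.inv(m['view'])[:3],3).tolist(),m['fx'])
    for th in ["cassette_near","module","mat","bottle","vial_rack","wrench","mouth"]:
        try:
            for r in manip.cut_out(c,th)[:3]:
                p=pts(c,r['mask'],d,m)
                print(c,th,round(r['conf'],2),np.round(r['box']),len(p),np.round(np.percentile(p,[2,50,98],axis=0),3).tolist() if len(p) else '')
        except Exception as e: print(th,e)
cv2.imwrite('pics/a.png',cv2.resize(np.vstack(ims),(480*1,600)))
cv2.imwrite('pics/scene.png',ims[0]);cv2.imwrite('pics/side.png',ims[1])
E
```

```text
{'t': 0.0, 'joints': [-10.228, 30.281, 82.155, -0.003, 67.688, -10.228], 'qd': [-0.027, 0.002, -0.114, -0.08, 0.086, -0.062], 'joint_torque': [-0.001, -44.005, -17.659, 0.063, 0.058, -0.0], 'position': [0.624, 0.0, 0.23], 'ee_rot': [[-0.0, 1.0, -0.002], [1.0, 0.0, 0.0], [0.0, -0.002, -1.0]], 'contact_force': [0.365, 0.443, -0.466], 'torque': [-0.062, -0.016, 0.021], 'grip_force': 0.0, 'gripper_width': 1.001}
scene [[0.614, 0.612, -0.499, 1.044], [0.789, -0.472, 0.393, -0.453], [0.005, -0.635, -0.773, 0.802]] 449.39699862258163
scene cassette_near 0.95 [202. 208.  66.  67.] 2177 [[0.406, -0.352, 0.008], [0.446, -0.292, 0.062], [0.461, -0.225, 0.066]]
scene module 0.67 [444. 112. 230. 169.] 16491 [[0.427, 0.036, 0.005], [0.589, 0.331, 0.159], [0.688, 0.542, 0.165]]
scene mat 0.69 [232. 250. 149. 142.] 6654 [[0.365, -0.378, 0.001], [0.544, -0.281, 0.004], [0.652, -0.18, 0.007]]
scene bottle 0.73 [362. 288.  33.  46.] 1160 [[0.747, -0.173, -0.0], [0.782, -0.156, 0.067], [0.8, -0.119, 0.106]]
scene bottle 0.32 [443. 110. 223. 169.] 16899 [[0.423, 0.031, 0.005], [0.589, 0.331, 0.159], [0.6
[... 954 characters left out ...]
0.006]]
side mat 0.75 [302. 317. 229. 133.] 14512 [[0.356, -0.379, 0.003], [0.492, -0.317, 0.005], [0.647, -0.186, 0.006]]
side bottle 0.94 [428. 209.  30.  56.] 1508 [[0.743, -0.174, -0.001], [0.762, -0.162, 0.055], [0.835, -0.032, 0.105]]
side vial_rack 0.93 [396. 181.  37.  39.] 842 [[0.739, -0.038, 0.003], [0.757, -0.011, 0.025], [0.785, 0.057, 0.044]]
side vial_rack 0.36 [272. 132. 114. 138.] 10288 [[0.396, 0.015, 0.002], [0.523, 0.245, 0.104], [0.652, 0.526, 0.164]]
side wrench 0.23 [286. 143.  10.  11.] 90 [[0.536, 0.213, 0.029], [0.549, 0.216, 0.041], [0.562, 0.219, 0.052]]
side mouth 0.9 [272. 132. 110. 137.] 9909 [[0.397, 0.021, 0.006], [0.523, 0.245, 0.106], [0.652, 0.515, 0.163]]
```

View pics/scene.png

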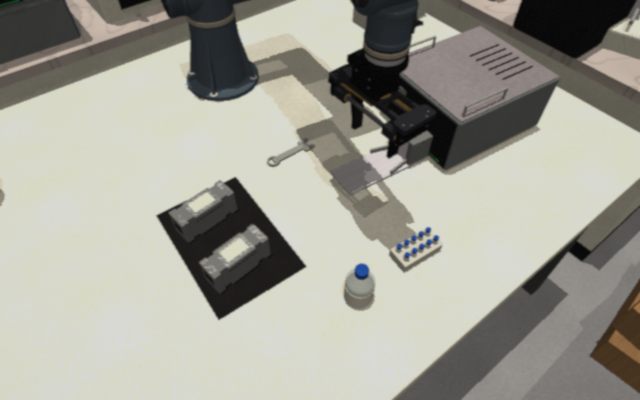

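View pics/side.png

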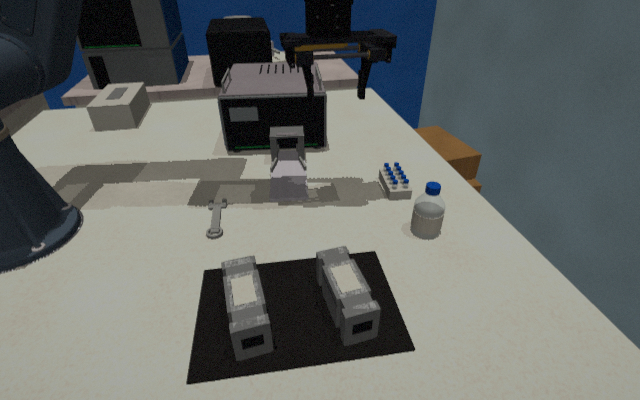

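The scene view shows both cassettes on the mat at about (202,208) and (235,257), with the deck and port at (370,165) under the gripper. In the side view the port front is at (288,140). Next I fit the top rectangles and the port.

```bash
cat >> h.py <<'E'
def full(cam):
    im,d,m=cloud(cam); return pts(cam,d>0,d,m)
def rect(p):
    r=cv2.minAreaRect(p[:,:2].astype(np.float32)*1000); return np.round(r[0],1),np.round(r[1],1),round(r[2],2)
def sel(P,x,y,z): return P[(P[:,0]>x[0])&(P[:,0]<x[1])&(P[:,1]>y[0])&(P[:,1]<y[1])&(P[:,2]>z[0])&(P[:,2]<z[1])]
E
python3 - <<'E'
from h import *
Ps=[full("scene"),full("side")]
for i,P in enumerate(Ps):
    for xr in [(.39,.49),(.51,.63)]:
        t=sel(P,xr,(-.38,-.18),(.056,.075)); print(i,'cas',len(t),rect(t),np.median(t[:,2]))
    t=sel(P,(.40,.68),(-.1,.2),(.004,.012)); print(i,'deck',len(t),rect(t),np.median(t[:,2]))
    t=sel(P,(.40,.68),(-.05,.2),(.073,.083)); print(i,'roof',len(t),rect(t) if len(t)>5 else '',np.percentile(t,[1,99],axis=0).round(3).tolist() if len(t)>5 else '')
    t=sel(P,(.40,.7),(-.05,.19),(.1,.15)); print(i,'case front?',len(t))
    for y in np.arange(-.12,.2,.02):
        t=sel(P,(.42,.66),(y-.004,y+.004),(.014,.03)); u=sel(P,(.42,.66),(y-.004,y+.004),(.005,.012));r=sel(P,(.42,.66),(y-.004,y+.004),(.07,.085))
        print(round(y,2),[ (len(q),np.percentile(q[:,0],[2,98]).round(4).tolist()) for q in (u,t,r) if len(q)>3])
im,d=manip.snapshot("wrist"); cv2.imwrite('pics/w.png',im)
E
```

```text
0 cas 1255 (array([ 429.9, -287. ]), array([ 53.7, 130.7]), 5.39) 0.06389583327362891
0 cas 1567 (array([ 572.8, -294.1]), array([ 53.3, 130.5]), 6.47) 0.06417188746887137
0 deck 1796 (array([530.2,  83.9]), array([253.6, 148.5]), 58.52) 0.007231825661433544
0 roof 69 (array([580.9, 187.6]), array([24.4, 20.5]), 82.9) [[0.571, 0.175, 0.074], [0.591, 0.199, 0.08]]
0 case front? 0
-0.12 []
-0.1 []
-0.08 []
-0.06 []
-0.04 []
-0.02 []
0.0 []
0.02 [(85, [0.4868, 0.5692])]
0.04 [(91, [0.4905, 0.5714])]
0.06 [(86, [0.4913, 0.5732])]
0.08 [(77, [0.4931, 0.5772])]
0.1 [(82, [0.496, 0.5786])]
0.12 [(86, [0.4982, 0.5807]), (5, [0.5804, 0.5831])]
0.14 [(75, [0.5023, 0.5836]), (11, [0.4978, 0.5816])]
0.16 [(55, [0.51, 0.5858]), (15, [0.5051, 0.5805])]
0.18 [(35, [0.5417, 0.5882]), (23, [0.573, 0.5896]), (28, [0.5725, 0.5891])]
1 cas 2778 (array([ 428.6, -287.5]), array([ 50. , 132.6]), 6.15) 0.06480052485400623
1 cas 2596 (array([ 571.8, -295.1]), array([ 50.5, 132.1]), 6.12) 0.06473942779701225
1 deck 1413 (array([535.9, 105.2]), array([195.1,  87.5]), 82.83) 0.007485540197533502
1 roof 183 (array([545.3, 187.8]), array([24.8, 85.6]), 88.6) [[0.503, 0.175, 0.073], [0.587, 0.199, 0.079]]
1 case front? 0
-0.12 []
-0.1 []
-0.08 []
-0.06 []
-0.04 []
-0.02 []
0.0 []
0.02 [(80, [0.486, 0.5665])]
0.04 [(73, [0.4886, 0.57])]
0.06 [(72, [0.4893, 0.5688])]
0.08 [(66, [0.4916, 0.5743])]
0.1 [(61, [0.4954, 0.5752])]
0.12 [(63, [0.4972, 0.5793]), (6, [0.5773, 0.58])]
0.14 [(46, [0.5033, 0.5745]), (9, [0.4968, 0.5799])]
0.16 [(44, [0.5098, 0.5732]), (10, [0.5054, 0.5761])]
0.18 [(43, [0.5044, 0.5837]), (46, [0.5028, 0.5861]), (97, [0.5046, 0.5855])]
```

View pics/w.png

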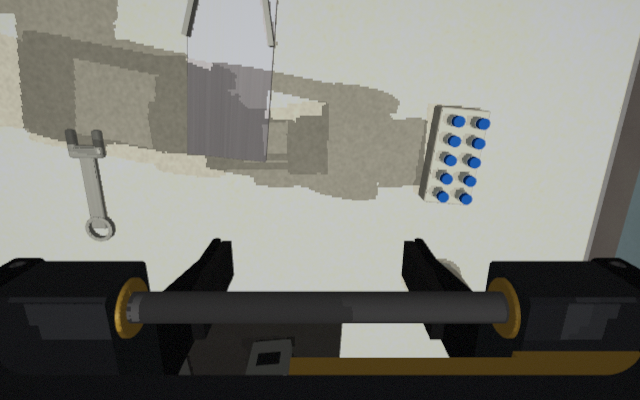

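The wrist view shows the deck straight ahead (at 230,80), with the wrench and rack to its sides. The two cameras agree: near cassette at (0.429,-0.287), far at (0.572,-0.295), both turned about +6°, and the module is turned about -6.8°. I'm moving off now.

Emit:
jog_arm(
  steps=[
    [[-0.19,-0.14,0],[0,0,-0.03],0],
    [[-0.38,-0.28,0],[0,0,-0.06],0],
    [[-0.57,-0.42,0],[0,0,-0.1],0],
    [[-0.76,-0.56,0],[0,0,-0.1],0],
    [[-0.88,-0.66,0.1],[0,0,-0.1],0],
    [[-0.96,-0.74,0.2],[0,0,-0.1],0],
    [[-1,-0.784,0.3],[0,0,-0.1],0],
    [[-1,-0.784,0.36],[0,0,-0.1],0],
    [[-1,-0.784,0.4],[0,0,-0.1],0],
    [[-1,-0.784,0.4],[0,0,-0.1],0],
  ],
  force=40,
)

```text
t: 1.95
position: [0.4287, -0.2496, 0.1296]
ee_rot: [[-0.104, 0.995, -0.001], [0.995, 0.104, 0.002], [0.002, -0.001, -1.0]]
contact_force: [0.3, 0.6, 0.3]
gripper_width: 1.002
grip_force: 0.0
```

```bash
python3 - <<'E'
from h import *
s=manip.get_state(); print(s['t'],s['position'],s['ee_rot'],s['contact_force'])
v=np.linalg.inv(manip.camera_model("wrist")['view']); print('cam rel tcp',(np.array(s['ee_rot']).T@(v[:3,3]-s['position'])).round(3))
for c in ["scene","side"]:
    P=full(c)
    # port now unobscured
    for y in np.arange(-.01,.22,.01):
        u=sel(P,(.42,.66),(y-.004,y+.004),(.0045,.012));t=sel(P,(.42,.66),(y-.004,y+.004),(.014,.03));r=sel(P,(.42,.66),(y-.004,y+.004),(.065,.085))
        print(round(y,2),[ (len(q),np.percentile(q[:,0],[1,99]).round(4).tolist()) if len(q)>3 else 0 for q in (u,t,r)])
    t=sel(P,(.42,.66),(.1,.3),(.074,.083)); print(c,rect(t),np.median(t[:,2]))
    np.save(c+'P',P)
E
```

```text
1.95 [ 0.42868732 -0.24957262  0.1296152 ] [[-0.10445339  0.99452868 -0.00147882]
 [ 0.99452838  0.10445563  0.00152648]
 [ 0.0016726  -0.00131129 -0.99999774]] [0.28614472 0.64138108 0.28097813]
cam rel tcp [ 0.083 -0.    -0.154]
-0.01 [0, 0, 0]
0.0 [0, 0, 0]
0.01 [(39, [0.4994, 0.5685]), 0, 0]
0.02 [(94, [0.4864, 0.5712]), 0, 0]
0.03 [(94, [0.4864, 0.5723]), 0, 0]
0.04 [(88, [0.4887, 0.5724]), 0, 0]
0.05 [(94, [0.4876, 0.5734]), 0, 0]
0.06 [(92, [0.4907, 0.575]), 0, 0]
0.07 [(92, [0.4929, 0.5749]), 0, 0]
0.08 [(87, [0.4946, 0.5773]), 0, 0]
0.09 [(89, [0.4937, 0.5779]), 0, 0]
0.1 [(85, [0.4954, 0.5791]), 0, 0]
0.11 [(81, [0.4979, 0.5805]), 0, 0]
0.12 [(86, [0.4982, 0.5818]), (5, [0.579, 0.5829]), 0]
0.13 [(78, [0.4988, 0.5829]), (17, [0.4982, 0.5827]), 0]
0.14 [(69, [0.5014, 0.5837]), (19, [0.4981, 0.5824]), 0]
0.15 [(70, [0.5059, 0.5842]), (19, [0.5017, 0.5799]), 0]
0.16 [(63, [0.5092, 0.5868]), (18, [0.5053, 0.579]), 0]
0.17 [(68, [0.5124, 0.6079]), (18, [0.508, 0.5856]), 0]
0.18 [(55, [0.5174, 0.5882]), (45, [0.5071, 0.5895]), (113, [0.5102, 0.5891])]
0.19 [(46, [0.4901, 0.5899])
[... 248 characters left out ...]
  86.2]), 1.78) 0.07745538027188437
-0.01 [0, 0, 0]
0.0 [0, 0, 0]
0.01 [(9, [0.5586, 0.5675]), 0, 0]
0.02 [(6, [0.561, 0.5679]), 0, 0]
0.03 [(7, [0.5621, 0.5694]), 0, 0]
0.04 [(9, [0.5636, 0.5712]), 0, 0]
0.05 [(7, [0.5655, 0.5719]), 0, 0]
0.06 [0, 0, 0]
0.07 [0, 0, 0]
0.08 [0, 0, 0]
0.09 [0, 0, 0]
0.1 [0, 0, 0]
0.11 [0, 0, 0]
0.12 [0, 0, 0]
0.13 [0, 0, 0]
0.14 [0, 0, 0]
0.15 [0, 0, 0]
0.16 [0, 0, 0]
0.17 [0, (5, [0.5759, 0.5857]), (5, [0.5682, 0.5846])]
0.18 [0, (9, [0.5739, 0.5866]), (110, [0.5041, 0.5859])]
0.19 [0, 0, (42, [0.5036, 0.587])]
0.2 [0, 0, (38, [0.5072, 0.5887])]
0.21 [0, 0, (44, [0.5071, 0.5858])]
side (array([544.7, 210.3]), array([ 68.5, 217.7]), 85.16) 0.07769674984143082
```

Emit:
jog_arm(
  steps=[
    [[-0.1,-0.01,0.02],[0,0,0],0],
    [[-0.147,-0.015,0.08],[0,0,0],0],
    [[-0.147,-0.015,0.18],[0,0,0],0],
    [[-0.147,-0.015,0.27],[0,0,0],0],
    [[-0.147,-0.015,0.34],[0,0,0],0],
    [[-0.147,-0.015,0.36],[0,0,0],0],
    [[-0.147,-0.015,0.36],[0,0,0],0],
    [[-0.147,-0.015,0.36],[0,0,0],0.2],
    [[-0.147,-0.015,0.36],[0,0,0],0.35],
    [[-0.147,-0.015,0.36],[0,0,0],0.5],
  ],
)

```text
t: 3.05
position: [0.4296, -0.2873, 0.0415]
ee_rot: [[-0.105, 0.994, 0.001], [0.994, 0.105, -0.001], [-0.002, 0.001, -1.0]]
contact_force: [-0.2, 0.5, 0.7]
gripper_width: 0.813
grip_force: 0.0
```

Emit:
jog_arm(
  steps=[
    [[0,0,0],[0,0,0],0.6],
    [[0,0,0],[0,0,0],0.7],
    [[0,0,0],[0,0,0],0.7],
    [[0,0,0],[0,0,0],0.7],
    [[0,0,0],[0,0,0],0.7],
  ],
)

```text
t: 3.55
position: [0.429, -0.287, 0.0407]
ee_rot: [[-0.105, 0.995, -0.0], [0.995, 0.105, -0.0], [-0.0, -0.0, -1.0]]
contact_force: [-0.7, -0.7, 3.3]
gripper_width: 0.567
grip_force: 40.0
```

Emit:
jog_arm(
  steps=[
    [[0,0,-0.02],[0,0,0],0.7],
    [[0,0,-0.06],[0,0,0],0.7],
    [[0,0,-0.1],[0,0,0],0.7],
    [[0,0,-0.14],[0,0,0],0.7],
    [[0,0,-0.16],[0,0,0],0.7],
    [[0,0,-0.16],[0,0,0],0.7],
    [[0,0,-0.16],[0,0,0],0.7],
    [[0,0,-0.16],[0,0,0],0.7],
    [[0,0,-0.16],[0,0,0],0.7],
    [[0,0,-0.16],[0,0,0],0.7],
  ],
)

```text
t: 4.55
position: [0.4289, -0.2868, 0.0802]
ee_rot: [[-0.105, 0.995, -0.001], [0.995, 0.105, 0.001], [0.001, -0.0, -1.0]]
contact_force: [0.3, -0.1, -3.9]
gripper_width: 0.572
grip_force: 40.0
```

```bash
cat > weigh.py <<'E'
from h import *
F=[]
for i in range(10):
    manip.snapshot("side"); s=manip.get_state(); F.append(np.r_[s['contact_force'],s['torque'],s['position'],s['gripper_width']])
F=np.array(F); print(s['t'],F.mean(0).round(4),F.std(0).round(3)[:3],'tq',np.round(s['joint_torque'],2))
E
python3 weigh.py
```

```text
5.05 [ 8.0100e-02 -7.2900e-02 -4.3893e+00 -3.7000e-03 -6.3000e-03  3.2000e-03
  4.2900e-01 -2.8690e-01  8.0400e-02  5.7150e-01] [0.512 0.297 0.241] tq [-0.000e+00 -4.151e+01 -9.630e+00  1.000e-02  8.000e-02 -0.000e+00]
```

Emit:
jog_arm(
  steps=[
    [[0,0,0.04],[0,0,0],0.7],
    [[0,0,0.09],[0,0,0],0.7],
    [[0,0,0.13],[0,0,0],0.7],
    [[0,0,0.145],[0,0,0],0.7],
    [[0,0,0.153],[0,0,0],0.7],
    [[0,0,0.158],[0,0,0],0.7],
    [[0,0,0.16],[0,0,0],0.7],
    [[0,0,0.16],[0,0,0],0.7],
    [[0,0,0.16],[0,0,0],0.7],
  ],
)

```text
t: 5.95
position: [0.4294, -0.2872, 0.0408]
ee_rot: [[-0.105, 0.995, 0.001], [0.995, 0.105, -0.001], [-0.001, 0.001, -1.0]]
contact_force: [0.5, -0.7, -4.4]
gripper_width: 0.575
grip_force: 40.0
```

Emit:
jog_arm(
  steps=[
    [[0,0,0],[0,0,0],0.4],
    [[0,0,0],[0,0,0],0.2],
    [[0,0,0],[0,0,0],0],
    [[0,0,0],[0,0,0],0],
    [[0,0,0],[0,0,0],0],
    [[0,0,-0.1],[0,0,0],0],
    [[0,0,-0.2],[0,0,0],0],
    [[0,0,-0.3],[0,0,0],0],
    [[0,0,-0.36],[0,0,0],0],
    [[0,0,-0.36],[0,0,0],0],
  ],
)

```text
t: 6.95
position: [0.4302, -0.288, 0.1326]
ee_rot: [[-0.105, 0.995, 0.004], [0.995, 0.105, -0.004], [-0.004, 0.003, -1.0]]
contact_force: [0.3, -0.0, -0.1]
gripper_width: 0.998
grip_force: 0.0
```

Emit:
jog_arm(
  steps=[
    [[-0.03,0.15,0],[0,0,0],0],
    [[-0.06,0.35,0],[0,0,0],0],
    [[-0.08,0.5,0],[0,0,0],0],
    [[-0.092,0.566,0.05],[0,0,0],0],
    [[-0.092,0.566,0.15],[0,0,0],0],
    [[-0.092,0.566,0.25],[0,0,0],0],
    [[-0.092,0.566,0.33],[0,0,0],0],
    [[-0.092,0.566,0.36],[0,0,0],0],
    [[-0.092,0.566,0.36],[0,0,0],0],
    [[-0.092,0.566,0.36],[0,0,0],0],
  ],
)

```text
t: 7.95
position: [0.5725, -0.2952, 0.0407]
ee_rot: [[-0.104, 0.995, 0.0], [0.995, 0.104, -0.0], [-0.0, 0.0, -1.0]]
contact_force: [0.3, -0.0, 1.1]
gripper_width: 1.001
grip_force: 0.0
```

Emit:
jog_arm(
  steps=[
    [[0,0,0],[0,0,0],0.2],
    [[0,0,0],[0,0,0],0.4],
    [[0,0,0],[0,0,0],0.5],
    [[0,0,0],[0,0,0],0.6],
    [[0,0,0],[0,0,0],0.7],
    [[0,0,0],[0,0,0],0.7],
    [[0,0,0],[0,0,0],0.7],
    [[0,0,0],[0,0,0],0.7],
  ],
)

```text
t: 8.75
position: [0.5723, -0.295, 0.0407]
ee_rot: [[-0.105, 0.995, 0.0], [0.995, 0.105, -0.0], [-0.0, 0.0, -1.0]]
contact_force: [-0.1, 0.3, 2.3]
gripper_width: 0.574
grip_force: 40.0
```

Emit:
jog_arm(
  steps=[
    [[0,0,-0.02],[0,0,0],0.7],
    [[0,0,-0.06],[0,0,0],0.7],
    [[0,0,-0.1],[0,0,0],0.7],
    [[0,0,-0.14],[0,0,0],0.7],
    [[0,0,-0.16],[0,0,0],0.7],
    [[0,0,-0.16],[0,0,0],0.7],
    [[0,0,-0.16],[0,0,0],0.7],
    [[0,0,-0.16],[0,0,0],0.7],
    [[0,0,-0.16],[0,0,0],0.7],
    [[0,0,-0.16],[0,0,0],0.7],
  ],
)

```text
t: 9.75
position: [0.572, -0.2948, 0.0801]
ee_rot: [[-0.105, 0.995, -0.001], [0.995, 0.105, 0.001], [0.001, -0.001, -1.0]]
contact_force: [0.3, -0.5, -2.3]
gripper_width: 0.572
grip_force: 40.0
```

```bash
python3 weigh.py; python3 - <<'E'
from h import *
P=full("side"); t=sel(P,(.38,.48),(-.38,-.18),(.056,.075)); print(rect(t),np.median(t[:,2]))
E
```

```text
10.25 [ 0.1267 -0.2696 -2.0647  0.0042 -0.0173  0.0104  0.5722 -0.295   0.0804
  0.5722] [0.49  0.357 0.484] tq [-0.000e+00 -4.973e+01 -1.371e+01  2.000e-02  8.000e-02 -0.000e+00]
(array([ 429.1, -287.8]), array([ 49.9, 132.4]), 6.1) 0.06483296274244171
```

The near cassette is heavier, at 4.4 N against 2.1 N. I put the far one back and take the near one again.

Emit:
jog_arm(
  steps=[
    [[0,0,0.04],[0,0,0],0.7],
    [[0,0,0.09],[0,0,0],0.7],
    [[0,0,0.13],[0,0,0],0.7],
    [[0,0,0.145],[0,0,0],0.7],
    [[0,0,0.153],[0,0,0],0.7],
    [[0,0,0.158],[0,0,0],0.7],
    [[0,0,0.161],[0,0,0],0.7],
    [[0,0,0.161],[0,0,0],0.7],
    [[0,0,0.161],[0,0,0],0.7],
  ],
)

```text
t: 11.2
position: [0.5725, -0.2952, 0.0408]
ee_rot: [[-0.105, 0.995, 0.001], [0.995, 0.105, -0.001], [-0.001, 0.001, -1.0]]
contact_force: [0.5, -0.5, -1.5]
gripper_width: 0.57
grip_force: 40.0
```

Emit:
jog_arm(
  steps=[
    [[0,0,0],[0,0,0],0.4],
    [[0,0,0],[0,0,0],0.2],
    [[0,0,0],[0,0,0],0],
    [[0,0,0],[0,0,0],0],
    [[0,0,0],[0,0,0],0],
    [[0,0,-0.1],[0,0,0],0],
    [[0,0,-0.2],[0,0,0],0],
    [[0,0,-0.3],[0,0,0],0],
    [[0,0,-0.36],[0,0,0],0],
    [[0,0,-0.36],[0,0,0],0],
  ],
)

```text
t: 12.2
position: [0.5736, -0.296, 0.1328]
ee_rot: [[-0.105, 0.995, 0.004], [0.995, 0.105, -0.003], [-0.004, 0.004, -1.0]]
contact_force: [0.9, -0.8, -0.9]
gripper_width: 0.999
grip_force: 0.0
```

Emit:
jog_arm(
  steps=[
    [[0.03,-0.15,0],[0,0,0],0],
    [[0.06,-0.35,0],[0,0,0],0],
    [[0.08,-0.5,0],[0,0,0],0],
    [[0.092,-0.566,0.05],[0,0,0],0],
    [[0.092,-0.566,0.15],[0,0,0],0],
    [[0.092,-0.566,0.25],[0,0,0],0],
    [[0.092,-0.566,0.33],[0,0,0],0],
    [[0.092,-0.566,0.36],[0,0,0],0],
    [[0.092,-0.566,0.36],[0,0,0],0],
    [[0.092,-0.566,0.36],[0,0,0],0],
  ],
)

```text
t: 13.2
position: [0.4292, -0.2869, 0.0403]
ee_rot: [[-0.105, 0.995, -0.0], [0.995, 0.105, 0.0], [0.0, -0.0, -1.0]]
contact_force: [0.0, 0.2, 0.1]
gripper_width: 0.999
grip_force: 0.0
```

Emit:
jog_arm(
  steps=[
    [[0,0,0],[0,0,0],0.2],
    [[0,0,0],[0,0,0],0.4],
    [[0,0,0],[0,0,0],0.5],
    [[0,0,0],[0,0,0],0.6],
    [[0,0,0],[0,0,0],0.7],
    [[0,0,0],[0,0,0],0.7],
    [[0,0,0],[0,0,0],0.7],
    [[0,0,0],[0,0,0],0.7],
  ],
)

```text
t: 14.0
position: [0.4292, -0.2869, 0.0405]
ee_rot: [[-0.104, 0.995, 0.0], [0.995, 0.104, -0.0], [-0.0, 0.0, -1.0]]
contact_force: [0.6, -0.0, 2.5]
gripper_width: 0.573
grip_force: 40.0
```

```bash
python3 - <<'E'
from h import *
P=full("side"); t=sel(P,(.52,.62),(-.38,-.18),(.056,.075)); print(rect(t),np.median(t[:,2]))
P=np.load('sceneP.npy')
# deck edges fit, roof front
L=[];R=[]
for y in np.arange(.02,.12,.005):
    u=sel(P,(.42,.66),(y-.003,y+.003),(.0045,.012)); L.append((y,*np.percentile(u[:,0],[1.5,98.5])))
L=np.array(L)
for k in (1,2):
    c=np.polyfit(L[:,0],L[:,k],1); print('edge',c,np.degrees(np.arctan(c[0])))
c=np.polyfit(L[:,0],L[:,1:].mean(1),1); print('mid',c,np.degrees(np.arctan(c[0])))
R=[]
for y in np.arange(.18,.235,.005):
    u=sel(P,(.48,.62),(y-.003,y+.003),(.072,.083)); R.append((y,*np.percentile(u[:,0],[2,98])))
R=np.array(R);print(R.round(4))
# front edges along axis
a=np.arctan(c[0]); ax=np.array([np.sin(a),np.cos(a)]); ay=np.array([-np.cos(a),np.sin(a)])
o=np.array([np.polyval(c,.17),.17])
for n in("scene","side"):
    P=np.load(n+'P.npy'); q=(P[:,:2]-o); X=q@ax; Y=q@ay
    roof=(abs(Y)<.05)&(P[:,2]>.073)&(P[:,2]<.082)&(X>-.05)&(X<.07); print(n,'roof X',np.percentile(X[roof],[1,5]).round(4),'Y',np.percentile(Y[roof],[1,99]).round(4),len(X[roof]), np.median(P[roof,2]))
    dk=(abs(Y)<.035)&(P[:,2]>.0045)&(P[:,2]<.011)&(X<-.1); print('deck X',np.percentile(X[dk],[.5,2]).round(4) if dk.any() else 0, np.median(P[dk,2]) if dk.any() else 0)
    cs=(abs(Y)<.1)&(P[:,2]>.09)&(P[:,2]<.15)&(X>0)&(X<.15);print('case X',np.percentile(X[cs],[2,20,50]).round(4) if cs.any() else 0)
    tp=(abs(Y)<.2)&(P[:,2]>.155)&(P[:,2]<.17)&(X>0)&(X<.15);print('top X',np.percentile(X[tp],[.5,2]).round(4), 'Y',np.percentile(Y[tp],[1,99]).round(4))
print(o,ax,ay)
E
```

```text
(array([ 572.1, -294.8]), array([ 50.8, 131.7]), 6.16) 0.06473216889536876
edge [0.1266622  0.48370576] 7.218768905224806
edge [0.09998194 0.56849832] 5.70956846579429
mid [0.11332207 0.52610204] 6.465294844315234
[[0.18   0.5151 0.5884]
 [0.185  0.5053 0.5879]
 [0.19   0.507  0.5883]
 [0.195  0.5074 0.5898]
 [0.2    0.5089 0.5897]
 [0.205  0.5087 0.5915]
 [0.21   0.5086 0.5901]
 [0.215  0.51   0.5914]
 [0.22   0.5099 0.5922]
 [0.225  0.5115 0.5941]
 [0.23   0.512  0.6166]]
scene roof X [0.0091 0.0104] Y [-0.0425  0.0431] 689 0.0772901990978454
deck X [-0.5489 -0.5442] 0.005879278043380731
case X [0.0665 0.0681 0.0691]
top X [0.0705 0.0724] Y [-0.1024  0.1589]
side roof X [0.0071 0.0085] Y [-0.0461  0.0444] 431 0.07755348657424577
deck X [-0.5512 -0.5486] 0.005136114222047461
case X [0.0653 0.0671 0.0684]
top X [0.07   0.0711] Y [-0.0975  0.0981]
[0.54536679 0.17      ] [0.11260137 0.99364024] [-0.99364024  0.11260137]
```

The far cassette is back where it stood. I carry the near one to in front of the deck.

Emit:
jog_arm(
  steps=[
    [[0,0,-0.03],[0,0,0],0.7],
    [[0,0,-0.09],[0,0,0],0.7],
    [[0,0,-0.15],[0,0,0],0.7],
    [[0.05,0.02,-0.2],[0,0,0.03],0.7],
    [[0.15,0.06,-0.24],[0,0,0.07],0.7],
    [[0.28,0.12,-0.24],[0,0,0.11],0.7],
    [[0.41,0.17,-0.24],[0,0,0.15],0.7],
    [[0.53,0.22,-0.24],[0,0,0.19],0.7],
    [[0.61,0.26,-0.24],[0,0,0.208],0.7],
    [[0.643,0.273,-0.24],[0,0,0.208],0.7],
  ],
)

```text
t: 15.05
position: [0.4797, -0.1176, 0.1001]
ee_rot: [[0.11, 0.994, -0.002], [0.994, -0.11, 0.001], [0.001, -0.002, -1.0]]
contact_force: [0.6, -0.6, -5.4]
gripper_width: 0.57
grip_force: 40.0
```

```bash
python3 - <<'E'
from h import *
s=manip.get_state(); R=np.array(s['ee_rot']); d=np.array([.5305,.0383,.10])-s['position']
print(s['t'],s['position'],R.round(4).tolist(),(R.T@d/.25).round(3))
E
```

```text
15.05 [ 0.47970343 -0.11756629  0.10005825] [[0.1103, 0.9939, -0.0017], [0.9939, -0.1103, 0.0011], [0.0009, -0.0018, -1.0]] [0.642 0.133 0.001]
```

Emit:
jog_arm(
  steps=[
    [[0.1,0.02,0],[0,0,0],0.7],
    [[0.25,0.05,0],[0,0,0],0.7],
    [[0.4,0.08,0],[0,0,0],0.7],
    [[0.53,0.11,0],[0,0,0],0.7],
    [[0.61,0.126,0],[0,0,0],0.7],
    [[0.64,0.133,0],[0,0,0],0.7],
    [[0.64,0.133,0],[0,0,0],0.7],
    [[0.64,0.133,0],[0,0,0],0.7],
  ],
)

```text
t: 15.85
position: [0.5307, 0.0343, 0.1001]
ee_rot: [[0.113, 0.994, -0.001], [0.994, -0.113, -0.0], [-0.001, -0.001, -1.0]]
contact_force: [-0.4, -0.4, -4.0]
gripper_width: 0.57
grip_force: 40.0
```

```bash
python3 - <<'E'
from h import *
im,d,m=cloud("wrist"); s=manip.get_state(); print(s['position'],np.round(s['ee_rot'],4).tolist())
cv2.imwrite('pics/w2.png',im); P=pts("wrist",d>0,d,m); np.save('wP',P)
a=np.radians(6.5); ax=np.array([np.sin(a),np.cos(a)]); ay=np.array([-np.cos(a),np.sin(a)]); o=np.array([.54537,.17])
q=P[:,:2]-o; X=q@ax; Y=q@ay
def row(n,zr,xs):
    for x in xs:
        k=(abs(X-x)<.002)&(abs(Y)<.06)&(P[:,2]>zr[0])&(P[:,2]<zr[1])
        if k.sum()>3: print(n,round(x,3),k.sum(),np.percentile(Y[k],[0.5,99.5]).round(4))
row('deck',(.0045,.011),np.arange(-.09,0,.01)); row('roof',(.073,.083),np.arange(.005,.065,.01)); row('guide',(.016,.024),np.arange(-.05,.015,.008))
k=(abs(Y)<.04)&(P[:,2]>.073)&(P[:,2]<.083)&(X<.06)&(X>-.05); print('roof X',np.percentile(X[k],[.5,2]),np.median(P[k,2]))
k=(abs(Y)<.05)&(P[:,2]>.014)&(P[:,2]<.024)&(X<.0);print('guide X',np.percentile(X[k],[.5,2]) if k.any() else 0)
k=(abs(Y)<.04)&(P[:,2]>.045)&(P[:,2]<.15)&(X<-.05); print('cass Y by x',[(round(x,3),np.percentile(Y[k&(abs(X-x)<.002)],[1,99]).round(4).tolist()) for x in np.arange(-.13,-.06,.01) if (k&(abs(X-x)<.002)).sum()>3], np.percentile(X[k],99.5) if k.any() else 0, np.median(P[k,2]) if k.any() else 0)
E
```

```text
[0.53075733 0.03405888 0.10013575] [[0.114, 0.9935, -0.001], [0.9935, -0.114, -0.0004], [-0.0005, -0.0009, -1.0]]
deck -0.09 6 [0.0426 0.044 ]
deck -0.08 358 [-0.0402  0.0435]
deck -0.07 742 [-0.0402  0.0436]
deck -0.06 823 [-0.0403  0.0436]
deck -0.05 763 [-0.0401  0.0438]
deck -0.04 791 [-0.0361  0.0396]
deck -0.03 741 [-0.0338  0.0376]
deck -0.02 766 [-0.0403  0.0439]
deck -0.01 776 [-0.0405  0.0439]
guide -0.042 118 [-0.0415  0.045 ]
guide -0.034 130 [-0.0398  0.0432]
guide -0.026 133 [-0.0383  0.0415]
guide -0.018 136 [-0.0365  0.0398]
guide -0.01 146 [-0.0345  0.0381]Traceback (most recent call last):
  File "<stdin>", line 11, in <module>
    return _quantile_unchecked(
        a, q, axis, out, overwrite_input, method, keepdims, weights)
    return _ureduce(a,
                    func=_quantile_ureduce_func,
    ...<5 lines>...
                    overwrite_input=overwrite_input,
                    method=method)
    r = func(a, **kwargs)
    result = _quantile(arr,
                       quantiles=q,
    ...<2 lines>...
                       out=out,
                       weights=wgt)
    slices_having_nans = np.isnan(arr[-1, ...])
                                  ~~~^^^^^^^^^
IndexError: index -1 is out of bounds for axis 0 with size 0
```

View pics/w2.png

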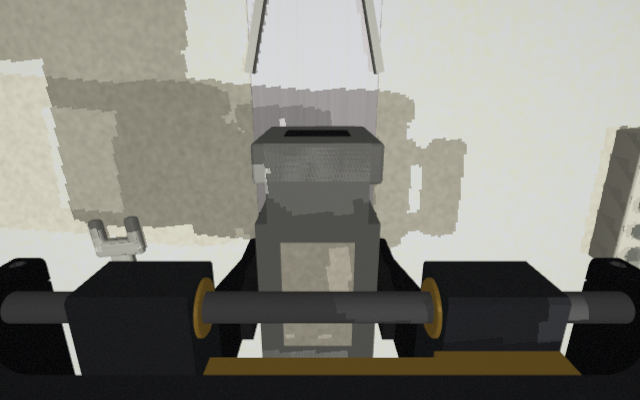

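The wrist view shows the held cassette's leading end at (318,135), with the deck at columns 252-378 and the guides above. Both look centred to within 2-3 mm. I'll measure the lateral offset within this one image.

```bash
python3 - <<'E'
from h import *
P=np.load('wP.npy')
a=np.radians(6.5); ax=np.array([np.sin(a),np.cos(a)]); ay=np.array([-np.cos(a),np.sin(a)]); o=np.array([.54537,.17])
q=P[:,:2]-o; X=q@ax; Y=q@ay
k=(abs(Y)<.04)&(P[:,2]>.11)&(P[:,2]<.135)&(X<-.05)&(X>-.11)
for x in np.arange(-.1,-.06,.005):
    j=k&(abs(X-x)<.002)
    if j.sum()>9: print(round(x,3),j.sum(),np.percentile(Y[j],[.5,99.5]).round(4),np.median(P[j,2]).round(4))
print(np.percentile(X[k],99.5))
k=(abs(Y)<.05)&(P[:,2]>.016)&(P[:,2]<.024)&(X<.0)&(X>-.06);print('guide X',np.percentile(X[k],[.5,2]),np.median(P[k,2]))
k=(abs(Y)<.035)&(P[:,2]>0.003)&(P[:,2]<.014)&(X<.0)&(X>-.06);print('deck z',np.median(P[k,2]))
E
```

```text
-0.1 979 [-0.0202  0.0193] 0.1243
-0.095 1012 [-0.0201  0.0194] 0.1243
-0.09 1101 [-0.0235  0.0229] 0.1243
-0.085 1345 [-0.0249  0.0243] 0.1243
-0.08 1379 [-0.0249  0.0241] 0.1243
-0.075 1985 [-0.0248  0.0241] 0.1238
-0.07318283519948857
guide X [-0.0447767  -0.04408277] 0.01967082771578227
deck z 0.007770227430668547
```

Emit:
jog_arm(
  steps=[
    [[0,-0.006,0.04],[0,0,0],0.7],
    [[0,-0.006,0.1],[0,0,0],0.7],
    [[0,-0.006,0.16],[0,0,0],0.7],
    [[0,-0.006,0.2],[0,0,0],0.7],
    [[0,-0.006,0.213],[0,0,0],0.7],
    [[0,-0.006,0.22],[0,0,0],0.7],
    [[0,-0.006,0.22],[0,0,0],0.7],
    [[0,-0.006,0.22],[0,0,0],0.7],
  ],
)

```text
t: 16.7
position: [0.5302, 0.0354, 0.0458]
ee_rot: [[0.113, 0.994, 0.001], [0.994, -0.113, -0.0], [-0.0, 0.001, -1.0]]
contact_force: [0.0, -0.1, -4.1]
gripper_width: 0.572
grip_force: 40.0
```

```bash
cat > look.py <<'E'
from h import *
im,d,m=cloud("wrist"); s=manip.get_state(); P=pts("wrist",d>0,d,m)
F=[]
for i in range(4):
    manip.snapshot("side"); F.append(manip.get_state()['contact_force'])
a=np.radians(6.5); ax=np.array([np.sin(a),np.cos(a)]); ay=np.array([-np.cos(a),np.sin(a)]); o=np.array([.54537,.17])
q=P[:,:2]-o; X=q@ax; Y=q@ay
R=np.array(s['ee_rot']); f=np.mean(F,0)
p=np.array(s['position'])[:2]-o
print('t',s['t'],'tcp X,Y,z',(p@ax).round(4),(p@ay).round(4),round(s['position'][2],4),'yaw',np.degrees(np.arctan2(R[0,0],R[1,0])).round(2),'tilt',R[2,:2].round(4),'F in,left,up',(f[:2]@ax).round(2),(f[:2]@ay).round(2),f[2].round(2),'w',s['gripper_width'])
front=-1
k=(abs(Y)<.04)&(P[:,2]>.055)&(P[:,2]<.074)&(X<.01)&(X>-.11)
for x in np.arange(-.1,.0,.006):
    j=k&(abs(X-x)<.002)
    if j.sum()>9: print('cas',round(x,3),np.percentile(Y[j],[.5,99.5]).round(4),np.percentile(Y[j],[.5,99.5]).mean().round(4),np.median(P[j,2]).round(4))
print('front',np.percentile(X[k],99.5))
for n,zr in(('roof',(.074,.082)),('guide',(.016,.024)),('deck',(.0045,.011))):
  for x in np.arange(-.05,.04,.01):
    j=(abs(X-x)<.002)&(abs(Y)<.06)&(P[:,2]>zr[0])&(P[:,2]<zr[1])
    if j.sum()>20: e=np.percentile(Y[j],[.5,99.5]); print(n,round(x,3),j.sum(),e.round(4),e.mean().round(4))
k=(abs(Y)<.04)&(P[:,2]>.074)&(P[:,2]<.082)&(X<.06)&(X>-.05); print('roofX',np.percentile(X[k],[.5,2]) if k.sum()>9 else 0)
cv2.imwrite('pics/look%d.png'%(s['t']*100),im)
E
python3 look.py
```

```text
t 16.75 tcp X,Y,z -0.1354 -0.0002 0.0458 yaw 6.47 tilt [-0.0001  0.0013] F in,left,up -0.93 -0.16 -4.22 w 0.5689379594212259
cas -0.1 [-0.0195  0.02  ] 0.0003 0.07
cas -0.094 [-0.0193  0.0202] 0.0004 0.07
cas -0.088 [-0.0236  0.0244] 0.0004 0.07
cas -0.082 [-0.0241  0.0249] 0.0004 0.0699
cas -0.076 [-0.0241  0.025 ] 0.0005 0.07
front -0.07213404173881192
guide -0.04 228 [-0.0415  0.0448] 0.0017
guide -0.03 235 [-0.0392  0.0426] 0.0017
guide -0.02 255 [-0.0368  0.0405] 0.0018
deck -0.05 1461 [-0.04    0.0437] 0.0018
deck -0.04 1221 [-0.0363  0.0398] 0.0018
deck -0.03 1287 [-0.034   0.0374] 0.0017
deck -0.02 1269 [-0.0402  0.0436] 0.0017
deck -0.01 23 [-0.0284  0.0304] 0.001
roofX 0
```

Emit:
jog_arm(
  steps=[
    [[0.02,-0.005,0.003],[0,0,0],0.7],
    [[0.06,-0.005,0.005],[0,0,0],0.7],
    [[0.1,-0.005,0.005],[0,0,0],0.7],
    [[0.15,-0.005,0.005],[0,0,0],0.7],
    [[0.2,-0.005,0.005],[0,0,0],0.7],
    [[0.24,-0.005,0.005],[0,0,0],0.7],
    [[0.265,-0.005,0.005],[0,0,0],0.7],
    [[0.28,-0.005,0.005],[0,0,0],0.7],
    [[0.28,-0.005,0.005],[0,0,0],0.7],
    [[0.28,-0.005,0.005],[0,0,0],0.7],
  ],
)

```text
t: 17.95
position: [0.5364, 0.105, 0.044]
ee_rot: [[0.113, 0.994, -0.0], [0.994, -0.113, -0.0], [-0.0, -0.0, -1.0]]
contact_force: [0.1, 0.1, -4.0]
gripper_width: 0.571
grip_force: 40.0
```

```bash
python3 look.py
```

```text
t 18.0 tcp X,Y,z -0.0658 0.0015 0.044 yaw 6.5 tilt [-0.0002 -0.0001] F in,left,up -0.24 0.12 -4.47 w 0.570018510985716
cas -0.1 [-0.0226  0.0261] 0.0017 0.068
cas -0.094 [-0.0228  0.0268] 0.002 0.0683
cas -0.088 [-0.0226  0.0269] 0.0021 0.0684
cas -0.082 [-0.0227  0.0267] 0.002 0.0685
cas -0.064 [-0.0237  0.0275] 0.0019 0.0683
cas -0.058 [-0.0284  0.0322] 0.0019 0.0683
cas -0.052 [-0.0228  0.0267] 0.002 0.0684
cas -0.046 [-0.0226  0.0269] 0.0021 0.0684
cas -0.04 [-0.0227  0.0269] 0.0021 0.0682
cas -0.034 [-0.0228  0.0268] 0.002 0.0681
cas -0.028 [-0.0178  0.0218] 0.002 0.0682
cas -0.022 [-0.0178  0.0218] 0.002 0.0683
cas -0.016 [-0.0226  0.0264] 0.0019 0.0682
cas -0.01 [-0.0224  0.0266] 0.0021 0.0682
cas -0.004 [-0.0223  0.0265] 0.0021 0.0678
front -0.0023397640257301674
roof 0.01 2779 [-0.0398  0.0435] 0.0019
roof 0.02 3462 [-0.0398  0.0437] 0.0019
roof 0.03 3651 [-0.0399  0.0437] 0.0019
guide -0.04 146 [-0.0409  0.045 ] 0.002
guide -0.03 157 [-0.039   0.0426] 0.0018
guide -0.02 131 [-0.037   0.0405] 0.0017
guide -0.01 110 [-0.0344  0.0384] 0.002
guide 0.0 181 [-0.0323  0.0361] 0.0019
deck -0.05 210 [-0.0404  0.0435] 0.0015
deck -0.04 218 [-0.0364  0.0399] 0.0017
deck -0.02 44 [-0.0407  0.044 ] 0.0017
deck -0.01 103 [-0.0405  0.0441] 0.0018
deck 0.0 1045 [-0.0401  0.0436] 0.0017
roofX [0.00846857 0.0091564 ]
```

Cassette and port are aligned to within 0.2 mm, and the leading end is 11 mm short of the mouth. I slide it in.

Emit:
jog_arm(
  steps=[
    [[0.02,0,0],[0,0,0],0.7],
    [[0.04,0,0],[0,0,0],0.7],
    [[0.06,0,0],[0,0,0],0.7],
    [[0.08,0,0],[0,0,0],0.7],
    [[0.08,0,0],[0,0,0],0.7],
    [[0.08,0,0],[0,0,0],0.7],
  ],
)

```text
t: 18.8
position: [0.5386, 0.1254, 0.044]
ee_rot: [[0.112, 0.994, -0.0], [0.994, -0.112, -0.0], [-0.0, -0.0, -1.0]]
contact_force: [0.5, -0.6, -4.7]
gripper_width: 0.571
grip_force: 40.0
```

Emit:
jog_arm(
  steps=[
    [[0.012,0,0],[0,0,0],0.7],
    [[0.024,0,0],[0,0,0],0.7],
    [[0.036,0,0],[0,0,0],0.7],
    [[0.036,0,0],[0,0,0],0.7],
  ],
)

```text
t: 19.2
position: [0.5398, 0.1344, 0.044]
ee_rot: [[0.113, 0.994, 0.0], [0.994, -0.113, 0.0], [0.0, 0.0, -1.0]]
contact_force: [-0.2, -0.4, -5.2]
gripper_width: 0.57
grip_force: 40.0
```

```bash
cat > f.py <<'E'
from h import *
F=[]
for i in range(6):
    manip.snapshot("side"); s=manip.get_state(); F.append(np.r_[s['contact_force'],s['position']])
f=np.mean(F,0)
a=np.radians(6.5); ax=np.array([np.sin(a),np.cos(a)]); ay=np.array([-np.cos(a),np.sin(a)]); o=np.array([.54537,.17])
p=f[3:5]-o; print('t',s['t'],'tcp X,Y,z mm',(1000*(p@ax)).round(2),(1000*(p@ay)).round(2),(1000*f[5]).round(2),'F in,left,up',(f[:2]@ax).round(2),(f[:2]@ay).round(2),f[2].round(2))
E
python3 f.py
```

```text
t 19.5 tcp X,Y,z mm -36.29 1.55 44.05 F in,left,up 0.21 0.1 -3.99
```

Emit:
jog_arm(
  steps=[
    [[0.004,0,0],[0,0,0],0.7],
    [[0.008,0,0],[0,0,0],0.7],
    [[0.012,0,0],[0,0,0],0.7],
    [[0.016,0,0],[0,0,0],0.7],
    [[0.02,0,0],[0,0,0],0.7],
    [[0.02,0,0],[0,0,0],0.7],
  ],
)

```text
t: 20.1
position: [0.5403, 0.1392, 0.044]
ee_rot: [[0.113, 0.994, 0.0], [0.994, -0.113, 0.0], [0.0, 0.0, -1.0]]
contact_force: [0.1, -0.3, -4.7]
gripper_width: 0.568
grip_force: 40.0
```

```bash
python3 f.py
```

```text
t 20.4 tcp X,Y,z mm -31.21 1.57 44.04 F in,left,up 0.01 -0.18 -4.57
```

Emit:
jog_arm(
  steps=[
    [[0.004,0,0],[0,0,0],0.7],
    [[0.008,0,0],[0,0,0],0.7],
    [[0.012,0,0],[0,0,0],0.7],
    [[0.012,0,0],[0,0,0],0.7],
  ],
)

```text
t: 20.8
position: [0.5406, 0.1421, 0.044]
ee_rot: [[0.113, 0.994, 0.0], [0.994, -0.113, 0.0], [0.0, 0.0, -1.0]]
contact_force: [-0.7, -0.6, -4.9]
gripper_width: 0.572
grip_force: 40.0
```

```bash
python3 f.py
```

```text
t 21.1 tcp X,Y,z mm -28.3 1.54 44.06 F in,left,up 0.11 0.16 -4.42
```

Emit:
jog_arm(
  steps=[
    [[0.004,0,0],[0,0,0],0.7],
    [[0.008,0,0],[0,0,0],0.7],
    [[0.008,0,0],[0,0,0],0.7],
  ],
)

```text
t: 21.4
position: [0.5408, 0.144, 0.044]
ee_rot: [[0.113, 0.994, -0.0], [0.994, -0.113, -0.0], [-0.0, -0.0, -1.0]]
contact_force: [0.5, -0.1, -4.8]
gripper_width: 0.569
grip_force: 40.0
```

```bash
python3 f.py
```

```text
t 21.7 tcp X,Y,z mm -26.35 1.57 44.04 F in,left,up 0.04 -0.01 -4.28
```

Emit:
jog_arm(
  steps=[
    [[0.004,0,0],[0,0,0],0.7],
    [[0.008,0,0],[0,0,0],0.7],
    [[0.008,0,0],[0,0,0],0.7],
  ],
)

```text
t: 22.0
position: [0.5411, 0.1461, 0.0441]
ee_rot: [[0.113, 0.994, 0.0], [0.994, -0.113, 0.0], [0.0, 0.0, -1.0]]
contact_force: [-0.3, 0.2, -4.5]
gripper_width: 0.571
grip_force: 40.0
```

```bash
python3 f.py
```

```text
t 22.3 tcp X,Y,z mm -24.32 1.57 44.05 F in,left,up -0.16 0.02 -4.29
```

Emit:
jog_arm(
  steps=[
    [[0.004,0,0],[0,0,0],0.7],
    [[0.008,0,0],[0,0,0],0.7],
    [[0.008,0,0],[0,0,0],0.7],
  ],
)

```text
t: 22.6
position: [0.5413, 0.148, 0.0441]
ee_rot: [[0.113, 0.994, 0.0], [0.994, -0.113, -0.0], [0.0, 0.0, -1.0]]
contact_force: [0.5, -0.2, -4.3]
gripper_width: 0.573
grip_force: 40.0
```

```bash
python3 f.py
```

```text
t 22.9 tcp X,Y,z mm -22.33 1.57 44.05 F in,left,up -0.22 -0.13 -4.64
```

Emit:
jog_arm(
  steps=[
    [[0.004,0,0],[0,0,0],0.7],
    [[0.008,0,0],[0,0,0],0.7],
    [[0.008,0,0],[0,0,0],0.7],
  ],
)

```text
t: 23.2
position: [0.5415, 0.15, 0.0441]
ee_rot: [[0.113, 0.994, 0.0], [0.994, -0.113, 0.0], [0.0, 0.0, -1.0]]
contact_force: [-0.2, -0.4, -4.1]
gripper_width: 0.569
grip_force: 40.0
```

```bash
python3 f.py; python3 look.py | head -30; ls -t pics | head -1; cp pics/$(ls -t pics | head -1) pics/l3.png
```

```text
t 23.5 tcp X,Y,z mm -20.33 1.56 44.05 F in,left,up 0.1 -0.03 -4.66
t 23.55 tcp X,Y,z -0.0203 0.0016 0.044 yaw 6.48 tilt [0.0001 0.    ] F in,left,up -0.09 0.18 -4.57 w 0.5700883882938088
cas -0.052 [-0.0227  0.0267] 0.002 0.0682
cas -0.046 [-0.0227  0.0266] 0.002 0.0684
cas -0.04 [-0.0229  0.0268] 0.0019 0.0684
cas -0.034 [-0.0215  0.0261] 0.0023 0.069
cas -0.022 [-0.0241  0.0277] 0.0018 0.0656
cas -0.016 [-0.0237  0.0275] 0.0019 0.0684
cas -0.01 [-0.0341  0.038 ] 0.0019 0.0683
cas -0.004 [-0.0228  0.0267] 0.002 0.0684
front 0.004472099389875786
roof -0.03 29 [-0.0231  0.0271] 0.002
roof -0.01 777 [-0.0366  0.0407] 0.002
roof 0.01 1756 [-0.0399  0.0437] 0.0019
roof 0.02 2419 [-0.0399  0.0436] 0.0018
roof 0.03 2579 [-0.0399  0.0437] 0.0019
roofX [-0.01137906 -0.00969019]
look2355.png
```

View pics/l3.png

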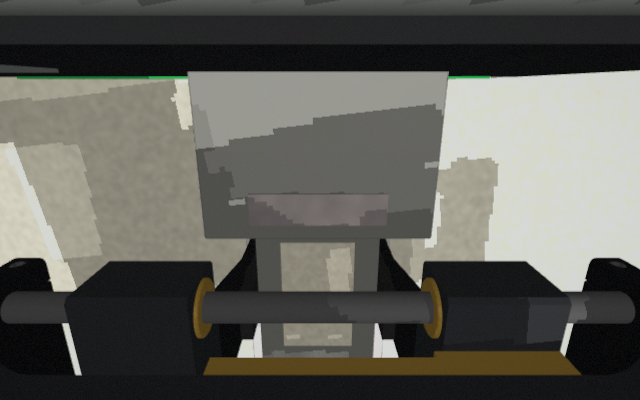

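The wrist view shows the cassette under the port roof, whose edge is at row 238, still central in the jaws with no slip. I keep pushing in small steps.

Emit:
jog_arm(
  steps=[
    [[0.004,0,0],[0,0,0],0.7],
    [[0.008,0,0],[0,0,0],0.7],
    [[0.008,0,0],[0,0,0],0.7],
  ],
)

```text
t: 24.05
position: [0.5417, 0.152, 0.044]
ee_rot: [[0.113, 0.994, 0.0], [0.994, -0.113, -0.0], [-0.0, 0.0, -1.0]]
contact_force: [0.3, 0.0, -3.8]
gripper_width: 0.575
grip_force: 40.0
```

```bash
python3 f.py
```

```text
t 24.35 tcp X,Y,z mm -18.36 1.57 44.04 F in,left,up -0.27 -0.01 -4.27
```

Emit:
jog_arm(
  steps=[
    [[0.004,0,0],[0,0,0],0.7],
    [[0.008,0,0],[0,0,0],0.7],
    [[0.008,0,0],[0,0,0],0.7],
  ],
)

```text
t: 24.65
position: [0.5419, 0.1536, 0.044]
ee_rot: [[0.113, 0.994, -0.0], [0.994, -0.113, -0.001], [-0.001, -0.0, -1.0]]
contact_force: [0.0, -3.3, -5.1]
gripper_width: 0.567
grip_force: 40.0
```

```bash
python3 f.py
```

```text
t 24.95 tcp X,Y,z mm -16.65 1.59 44.04 F in,left,up -2.52 -0.06 -4.4
```

Emit:
jog_arm(
  steps=[
    [[0.004,0,0],[0,0,0],0.7],
    [[0.008,0,0],[0,0,0],0.7],
    [[0.008,0,0],[0,0,0],0.7],
  ],
)

```text
t: 25.25
position: [0.5421, 0.1556, 0.044]
ee_rot: [[0.113, 0.994, -0.0], [0.994, -0.113, -0.001], [-0.001, -0.0, -1.0]]
contact_force: [0.1, -4.3, -3.7]
gripper_width: 0.565
grip_force: 40.0
```

```bash
python3 f.py
```

```text
t 25.55 tcp X,Y,z mm -14.73 1.59 44.05 F in,left,up -5.09 -0.01 -3.72
```

Emit:
jog_arm(
  steps=[
    [[0.004,0,0],[0,0,0],0.7],
    [[0.004,0,0],[0,0,0],0.7],
  ],
)

```text
t: 25.75
position: [0.5422, 0.1563, 0.0441]
ee_rot: [[0.112, 0.994, -0.0], [0.994, -0.112, -0.001], [-0.001, -0.0, -1.0]]
contact_force: [0.4, -6.6, -3.6]
gripper_width: 0.569
grip_force: 40.0
```

```bash
python3 f.py
```

```text
t 26.05 tcp X,Y,z mm -13.97 1.59 44.06 F in,left,up -6.11 -0.16 -3.09
```

Emit:
jog_arm(
  steps=[
    [[0.004,0,0],[0,0,0],0.7],
    [[0.004,0,0],[0,0,0],0.7],
  ],
)

```text
t: 26.25
position: [0.5423, 0.1571, 0.0441]
ee_rot: [[0.112, 0.994, -0.0], [0.994, -0.112, -0.001], [-0.001, -0.0, -1.0]]
contact_force: [-0.7, -7.5, -4.0]
gripper_width: 0.568
grip_force: 40.0
```

```bash
python3 f.py
```

```text
t 26.55 tcp X,Y,z mm -13.29 1.61 44.06 F in,left,up -7.15 -0.77 -3.12
```

Emit:
jog_arm(
  steps=[
    [[0.004,0,0],[0,0,0],0.7],
    [[0.004,0,0],[0,0,0],0.7],
  ],
)

```text
t: 26.75
position: [0.5424, 0.1578, 0.0441]
ee_rot: [[0.112, 0.994, -0.001], [0.994, -0.112, -0.002], [-0.002, -0.0, -1.0]]
contact_force: [-0.1, -7.3, -3.0]
gripper_width: 0.572
grip_force: 40.0
```

```bash
python3 f.py
```

```text
t 27.05 tcp X,Y,z mm -12.56 1.59 44.07 F in,left,up -8.43 -0.52 -2.84
```

Emit:
jog_arm(
  steps=[
    [[0.003,0,0],[0,0,0],0.7],
    [[0.003,0,0],[0,0,0],0.7],
  ],
)

```text
t: 27.25
position: [0.5424, 0.1583, 0.0441]
ee_rot: [[0.112, 0.994, -0.001], [0.994, -0.112, -0.002], [-0.002, -0.001, -1.0]]
contact_force: [-0.4, -9.1, -2.9]
gripper_width: 0.575
grip_force: 40.0
```

```bash
python3 f.py
```

```text
t 27.55 tcp X,Y,z mm -12.04 1.58 44.08 F in,left,up -8.89 -0.34 -2.8
```

Emit:
jog_arm(
  steps=[
    [[-0.004,0,0],[0,0,0],0.7],
    [[-0.008,0,0],[0,0,0],0.7],
    [[-0.012,0,0],[0,0,0],0.7],
    [[-0.012,0,0],[0,0,0],0.7],
  ],
)

```text
t: 27.95
position: [0.5422, 0.1566, 0.044]
ee_rot: [[0.113, 0.994, -0.0], [0.994, -0.113, 0.0], [-0.0, -0.0, -1.0]]
contact_force: [0.3, -4.0, -4.0]
gripper_width: 0.573
grip_force: 40.0
```

```bash
python3 f.py
```

```text
t 28.25 tcp X,Y,z mm -13.7 1.62 44.03 F in,left,up -4.22 -0.42 -4.18
```

Emit:
jog_arm(
  steps=[
    [[-0.004,0,0],[0,0,0],0.7],
    [[-0.008,0,0],[0,0,0],0.7],
    [[-0.008,0,0],[0,0,0],0.7],
  ],
)

```text
t: 28.55
position: [0.5422, 0.1563, 0.044]
ee_rot: [[0.114, 0.993, 0.001], [0.993, -0.114, 0.003], [0.003, 0.0, -1.0]]
contact_force: [-0.5, 4.4, -5.5]
gripper_width: 0.57
grip_force: 40.0
```

```bash
python3 f.py
```

```text
t 28.85 tcp X,Y,z mm -13.98 1.63 43.97 F in,left,up 5.54 0.58 -6.18
```

The catches hold: a 2 mm pull gives only 0.3 mm at 5.5 N. I'll check the moment to see whether both are in.

```bash
python3 weigh.py; python3 - <<'E'
from h import *
for c in ("wrist","scene","side"):
    manip.snapshot(c)
    for t in ("catch_l","catch_r"):
        print(c,t,[(round(r['conf'],2),np.round(r['box'])) for r in manip.search_frame(c,t)][:2])
E
```

```text
29.35 [ 5.5940e-01  5.2991e+00 -5.8356e+00  8.2920e-01 -3.0000e-03 -2.0300e-02
  5.4220e-01  1.5630e-01  4.4000e-02  5.7070e-01] [0.546 0.448 0.448] tq [-2.800e+00 -4.686e+01 -9.650e+00 -9.000e-01  1.700e-01 -2.000e-02]
wrist catch_l []
wrist catch_r []
scene catch_l []
scene catch_r []
side catch_l []
side catch_r []
```

The vertical-axis moment is about 0 while pulling, so both catches share the load. I relax, lower gently, release and retreat.

Emit:
jog_arm(
  steps=[
    [[0.003,0,0],[0,0,0],0.7],
    [[0.0045,0,0.001],[0,0,0],0.7],
    [[0.0045,0,0.002],[0,0,0],0.7],
    [[0.0045,0,0.002],[0,0,0],0.7],
  ],
)

```text
t: 30.2
position: [0.5422, 0.1563, 0.0438]
ee_rot: [[0.113, 0.994, 0.0], [0.994, -0.113, 0.001], [0.001, 0.0, -1.0]]
contact_force: [0.1, 5.0, -2.1]
gripper_width: 0.575
grip_force: 40.0
```

```bash
python3 f.py
```

```text
t 30.5 tcp X,Y,z mm -14.0 1.58 43.82 F in,left,up 5.31 1.31 -2.16
```

Emit:
jog_arm(
  steps=[
    [[0.003,0,0.001],[0,0,0],0.7],
    [[0.003,0,0.001],[0,0,0],0.7],
    [[0.003,0,0.001],[0,0,0],0.7],
  ],
)

```text
t: 30.8
position: [0.5422, 0.1563, 0.0437]
ee_rot: [[0.113, 0.994, 0.0], [0.994, -0.113, -0.0], [-0.0, 0.0, -1.0]]
contact_force: [-1.3, 1.8, 2.6]
gripper_width: 0.57
grip_force: 40.0
```

```bash
python3 f.py
```

```text
t 31.1 tcp X,Y,z mm -13.92 1.53 43.7 F in,left,up 1.64 2.28 3.8
```

Emit:
jog_arm(
  steps=[
    [[0,0,0],[0,0,0],0.4],
    [[0,0,0],[0,0,0],0.2],
    [[0,0,0],[0,0,0],0],
    [[0,0,0],[0,0,0],0],
    [[0,0,0],[0,0,0],0],
    [[0,0,-0.06],[0,0,0],0],
    [[0,0,-0.16],[0,0,0],0],
    [[-0.05,0,-0.26],[0,0,0],0],
    [[-0.2,0,-0.4],[0,0,0],0],
    [[-0.3,0,-0.5],[0,0,0],0],
  ],
)

```text
t: 32.1
position: [0.5339, 0.0809, 0.1698]
ee_rot: [[0.112, 0.994, 0.001], [0.994, -0.112, -0.001], [-0.0, 0.001, -1.0]]
contact_force: [1.2, -0.0, 0.6]
gripper_width: 0.999
grip_force: 0.0
```

```bash
python3 - <<'E'
from h import *
im,d,m=cloud("wrist"); P=pts("wrist",d>0,d,m); cv2.imwrite('pics/end.png',im)
a=np.radians(6.5); ax=np.array([np.sin(a),np.cos(a)]); ay=np.array([-np.cos(a),np.sin(a)]); o=np.array([.54537,.17])
q=P[:,:2]-o; X=q@ax; Y=q@ay
k=(abs(Y-.002)<.02)&(P[:,2]>.06)&(P[:,2]<.072)&(X>-.12)&(X<.03); print('rear X',np.percentile(X[k],[.5,2]),np.median(P[k,2]))
k=(abs(Y)<.04)&(P[:,2]>.074)&(P[:,2]<.082)&(X<.06)&(X>-.03); print('roofX',np.percentile(X[k],[.5,2]))
P=full("side"); 
t=sel(P,(.52,.62),(-.38,-.18),(.056,.075)); print(rect(t),np.median(t[:,2]))
P=full("scene"); t=sel(P,(.52,.62),(-.38,-.18),(.056,.075)); print(rect(t))
print(manip.get_state()['t'],manip.get_state()['contact_force'])
E
```

```text
rear X [-0.08059095 -0.07896348] 0.06808264864047653
roofX [0.00824255 0.00870026]
(array([ 572.1, -294.6]), array([ 50.8, 132.9]), 6.01) 0.0646652193731807
(array([ 573.3, -294.1]), array([ 52.6, 130.9]), 6.19)
32.25 [-0.96644284  0.36372619  0.46757133]
```

View pics/end.png

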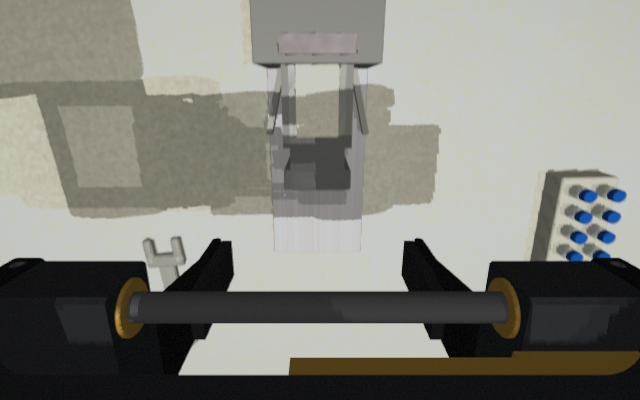

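The wrist view shows the cassette seated straight in the port, with its rear end at (318,188), and it did not move when released. Its centre is 24 mm short of the mouth, which is in the latched range. The lighter cassette stands where it was.

```bash
python3 -c "
from station import manip
print(manip.close_job())"
```

```text
the job is handed in; nothing more can be done
None
```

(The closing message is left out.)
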